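# Roll a trolley-handle tube into the V-block

## Robot

A 6-joint arm with a two-finger parallel gripper is mounted at the origin on the work surface. World frame = base frame: x ahead of the robot, y to its left, z up, the work surface at z = 0. Lengths are in m, angles in rad, forces in N, time in s.
With the tool pointing down it reaches from about 0.375 to 0.975 m from the base axis. Payload 3.8 kg.
Tool frame: the origin (TCP) lies at the very end of the fingers, on their centre line; the grasp point (between the pads) lies 19 mm behind it; z points along the fingers, y is the line along which they close (so a half turn about z gives the same grasp; the last joint's range is limited). The gripper opens to 85 mm and grips with 20 to 120 N. Pads are 22 mm wide; open, the fingers measure 114 mm over their backs; the gripper's body (76 mm by 85 mm) begins 54 mm behind the grasp point. The pads swing forward as they close: fully open they stand 13 mm farther back than shut.
Start: joints at [1.274, 0.264, 1.604, -0, 1.274, -0.037], TCP at [0.173, 0.652, 0.231] pointing down, gripper open.
Joint ranges: [-2.63, 2.63], [-0.94, 2.18], [0.31, 2.57], [-1.31, 4.45], [0, 2.66], [-2.55, 2.55]. Speed limits (rad/s): [2.57, 2.57, 3.14, 3.14, 3.14, 3.14].

## Interface

Orientations are given as a rotation vector (axis times angle).
In Python, from workcell import monitor, viewer, job gives the robot as it stands. The module is installed in compiled form; this text tells all that it offers.
- The arm moves only by the tool step_arm, never from a script. Its argument "series" is one flat list of numbers, 4 for each row, row after row: the shift along the tool's x, y, z in m, then the turn about the tool's z in rad. A call has 1 to 8 rows; each row is the pose to reach, as a shift and turn from the pose commanded when the call began, along the tool's axes at that moment; what a row does not reach only later rows make up. A row lasts 1/8 s, in which the tool goes at most 62.5 mm and 10.7 degrees, less where a joint would pass 70% of its speed; a pose out of reach is approached as far as the arm can. A call with a gripper value outside its range is refused whole. "gripper" is the opening, from 0 (shut) to 1 (fully open), set as the call begins (left out, the last holds). The fingers move at their own pace and stop on an object; "newtons" is the grip in N (left out, the last holds). Time passes only in rows, so rows that repeat a pose let the fingers close. It gives the time, the measured TCP pose, the force, the opening and the grip force at its end, in the units of the state.
- monitor.read_state(): the state, without advancing time (a new reading comes with each control period).
- viewer.read_camera(name): name is "scene" or "side" or "wrist"; returns a dict with "image" (400x640x3 uint8, red, green, blue), "intrinsics" (3x3 intrinsics, pixels), "T" (4x4, takes a point from camera to world coordinates); the wrist camera has in their place "hand_eye" (4x4, takes a point from camera to tool coordinates, whose origin is the TCP and whose axes are the flange's). Camera axes: x right, y up, looking along -z (the intrinsics and any distortion apply to the point x, -y, -z); pixel columns grow to the right and rows downward; lengths in m; the calibration is good to about 2 mm. The wrist camera is an equidistant fisheye: a pixel r from the principal point sees the ray r / f radians off the axis. A picture is of the moment at which its call begins: read the wrist's pose just before it. There is no depth.
- job.finish_job(): hands the job in; it is judged then, once.
Trained networks look in a picture, given as the dict that the camera call returned (one of the last four; its "shot" number tells which), for a name from the list of things; names that differ only in an ending like _2 or _b are one class to them, and where a whole thing is asked for, a point or a joint stands for the part that bears it (a point fixed in the world has none). Each returns a list of dicts, best first, with "score" (0 to 1); they miss things now and then, are a little off and sometimes report something else, mostly with a low value. They report only what shows in the picture. A call takes as long as a camera call. They do not tell look-alikes from the thing itself.
- viewer.boxes_of(picture, label): "extent" ([centre column, centre row, width, height] in pixels, round what is visible of it).
- viewer.spot_point(picture, label): "point" ([column, row] in pixels: a listed point, or the origin of a listed thing).
The state is a dict: "time": time; "q": joint angles; "joint_vel": joint speeds; "joint_torque": joint torques, N m; "tool_pos": TCP position; "tcp_rot": TCP orientation; "wrist_force": force on the tool from outside, world axes, zero at the start; "torque": the same for the moment, N m; "width": opening from 0.0 (shut) to 1.0 (fully open); "grip_force": force on a finger pad.
Only numpy, scipy, OpenCV 4.12 (cv2) and the standard library are available. Lean on these libraries where they do the work, as an engineer would, in place of code of your own. Each camera call takes 0.05 s, during which the arm holds its last target. There are 200 camera calls.

## Task

At the repair stall, roll the short steel tube across the bench, up the V-block's low ramp and into its groove, ready for drilling: push it along by its side with the fingers, never picking it up. Leave it lying still, fully down in the groove and sticking out at both ends of the block, with the fingers clear. Do not disturb the polish tin, the shoe brush or the thread spool.

Things in the scene. Friction and masses are not known exactly. Their poses are not given: they have to be found in the camera images.
- tube: bright steel tube stub, loose, lying on the bench, free to roll: 36 mm diameter, 180 mm long, 0.25 to 0.5 kg, closed dark ends, a red band 65 mm either side of the middle, a thin black line along it (on top at the start). Origin on its axis at mid length, 18 mm up at the start; its x runs along the tube (within 0.25 rad of world x), y and z turn as it rolls.
- vblock: low V-block fixed to the bench, blue ramps, aluminium groove, alike from both sides. Origin on the bench under the groove's middle; x along the groove (120 mm long, open ends, within 0.25 rad of world x), y across, z up. Groove bottom 2 mm up, flanks at 35 degrees, lips 14 to 16 mm from the middle, 11.8 mm up; outside each a 16 degree ramp ends at the bench 57 mm from the middle.
- vblock_seat (a point): where the tube's axis passes when fully down in the groove, at the block's mid length, 24 mm above the bench; axes as vblock. Crossing a lip the tube's axis is 30 mm up. The tube starts 0.2 to 0.35 m away, on the block's +y or -y side, nothing between them.
- polish_tin: black tin with a red lid, 74 mm across, 26 mm high, bystander; origin at the centre of its underside
- shoe_brush: wooden-backed brush with black bristles, 45 x 130 x 36 mm, bystander; origin at the centre of its underside
- thread_spool: yellow spool standing upright, 44 mm across, 46 mm high, bystander; origin at the centre of its underside
- tube_end1 (a point): centre of the tube's end face towards its own +x, 90 mm from its middle
- tube_end2 (a point): centre of the tube's other end face
Mind the look-alikes: they are no part of the job. There is more than one size of the tube; the one meant has the size given above.

How it is judged:
On the way, in this order (a step that is already met when the one before it is completed fails the run):
1. the tube has rolled over to upside down (about half a turn) (angle between tube's own z axis and vertical above 2.4 rad).
2. the tube has rolled on to about a full turn (angle between tube's own z axis and vertical below 0.7 rad).
At the end, for the whole second after the job is handed in: the tube rests in the groove: its axis within 4 mm of the seat across and in height, within 0.06 rad of the groove's direction, its middle within 29 mm of the block's middle lengthwise (so both ends stick out), at rest; no bystander moved more than 30 mm (x of tube in the frame of vblock_seat between -0.029 and 0.029 m and y of tube in the frame of vblock_seat between -0.004 and 0.004 m and z of tube in the frame of vblock_seat between -0.004 and 0.004 m and angle between the x axis of tube and the x axis of vblock, either way round below 0.06 rad and linear speed of tube below 0.02 m/s and angular speed of tube below 0.3 rad/s and distance of each of polish_tin, shoe_brush, thread_spool from where it was at the start of the episode below 0.03 m); the robot touches nothing.
It fails at once if the tube is lifted (its middle more than 45 mm, or an end more than 60 mm, above the bench) (height (world z) of tube above 0.045 m or height (world z) of any of tube_end1, tube_end2 above 0.06 m).
It fails at once if a bystander is disturbed (moved more than 30 mm) (distance of any of polish_tin, shoe_brush, thread_spool from where it was at the start of the episode above 0.03 m).
It also fails if it takes over 67 s, if anything falls off the work surface, if the arm or the gripper's body presses on something with over 40 N, if the wrist force passes 120 N, or if a joint passes its speed limit or range.

## Working session

There is one attempt and no reset: what is moved stays moved. The work goes in short steps, Python scripts to look and compute and a tool call to move; the robot and the scene stay as the last step left them, time stands still between calls to the robot, and variables do not carry over. Pictures are saved under pics/ and viewed, at most 10 in all, crops included, and the job is handed in when it is done.

Besides the shell and the picture viewer there is one more tool, called as name(argument=value, ...), one argument or row to a line, values as JSON. step_arm: Moves the arm, as the interface text tells. Its arguments: {"type":"object","properties":{"series":{"type":"array"},"gripper":{"type":"number"},"newtons":{"type":"number"}},"required":["series"]}

```bash
mkdir -p pics
cat > h.py <<'E'
import numpy as np, cv2
from workcell import monitor, viewer, job
def ray(p,px):
    K=np.array(p["intrinsics"]);T=np.array(p["T"])
    d=np.linalg.inv(K)@np.array([px[0],px[1],1.]); d=np.array([d[0],-d[1],-d[2]])
    return T[:3,3],T[:3,:3]@d
def atz(p,px,z):
    o,d=ray(p,px); return o+d*(z-o[2])/d[2]
def proj(p,X):
    K=np.array(p["intrinsics"]);T=np.array(p["T"])
    c=T[:3,:3].T@(np.array(X)-T[:3,3]); u=K@np.array([c[0],-c[1],-c[2]]); return u[:2]/u[2]
def save(p,n): cv2.imwrite("pics/"+n,cv2.cvtColor(np.array(p["image"]),cv2.COLOR_RGB2BGR))
E
python3 - <<'E'
from h import *
np.set_printoptions(precision=4,suppress=True)
s=monitor.read_state();print(s["time"],s["tool_pos"],s["tcp_rot"],s["width"])
Z=dict(tube=.018,vblock=0,vblock_seat=.024,polish_tin=0,shoe_brush=0,thread_spool=0,tube_end1=.018,tube_end2=.018)
for c in("scene","side"):
    p=viewer.read_camera(c);save(p,c+"0.png");print(c,[k for k in p],p["T"])
    for n in Z:
        for r in viewer.spot_point(p,n)[:4]:
            if r["score"]>.2: print(n,round(r["score"],2),np.round(r["point"],1),atz(p,r["point"],Z[n]))
E
```

```text
0.0 [0.1731 0.6517 0.2299] [-0.4068 -3.1147  0.0035] 1.0006082614471907
scene ['image', 'intrinsics', 'T', 'shot'] [[-0.8696 -0.2558  0.4223  0.9766]
 [ 0.4936 -0.461   0.7374  0.6884]
 [ 0.006   0.8498  0.5271  0.4893]
 [ 0.      0.      0.      1.    ]]
tube 0.92 [366.9 222.6] [0.5565 0.1601 0.018 ]
tube 0.89 [363.2 296.5] [0.687  0.3316 0.018 ]
tube 0.7 [497.2 275. ] [0.4474 0.4065 0.018 ]
vblock 0.57 [293. 179.] [ 0.5954 -0.1214  0.    ]
vblock 0.38 [368.2 223.4] [ 0.5398  0.1439 -0.    ]
vblock_seat 0.95 [293.5 170.9] [ 0.5933 -0.1211  0.024 ]
vblock_seat 0.38 [325.7 230.4] [0.6523 0.1483 0.024 ]
polish_tin 0.63 [213.9 182.5] [ 0.7856 -0.2048  0.    ]
shoe_brush 0.75 [233.8 225.3] [ 0.8027  0.0058 -0.    ]
thread_spool 0.63 [273.4 276.6] [0.7918 0.1967 0.    ]
thread_spool 0.51 [235.6 223.6] [0.7971 0.0015 0.    ]
tube_end1 0.82 [407.  217.8] [0.469  0.1881 0.018 ]
tube_end1 0.77 [387.4 281.8] [0.6301 0.3239 0.018 ]
tube_end1 0.74 [325.2 231.1] [0.6503 0.1429 0.018 ]
tube_end1 0.7 [519.4 335. ] [0.5272 0.5101 0.018 ]
tube_end2 0.82 [407.  217.8] [0.469  0.1881 0.018 ]
tube_end2 
[... 456 characters left out ...]
136 0.018 ]
vblock 0.57 [336.4 280. ] [ 0.5975 -0.1168  0.    ]
vblock_seat 0.9 [336.2 275.6] [ 0.5938 -0.1235  0.024 ]
polish_tin 0.65 [426.6 291.8] [ 0.7734 -0.1959  0.    ]
shoe_brush 0.61 [401.1 226. ] [ 0.8024  0.0022 -0.    ]
thread_spool 0.69 [369.1 181.9] [0.7875 0.1861 0.    ]
tube_end1 0.94 [256.3 125.7] [0.5303 0.5247 0.018 ]
tube_end1 0.8 [323.6 192.8] [0.6458 0.152  0.018 ]
tube_end1 0.77 [299.4 156.5] [0.6232 0.3267 0.018 ]
tube_end1 0.76 [215.1 170.7] [0.3816 0.3179 0.018 ]
tube_end2 0.94 [256.3 125.7] [0.5303 0.5247 0.018 ]
tube_end2 0.8 [323.6 192.8] [0.6458 0.152  0.018 ]
tube_end2 0.77 [299.4 156.5] [0.6232 0.3267 0.018 ]
tube_end2 0.76 [215.1 170.7] [0.3816 0.3179 0.018 ]
```

View pics/scene0.png

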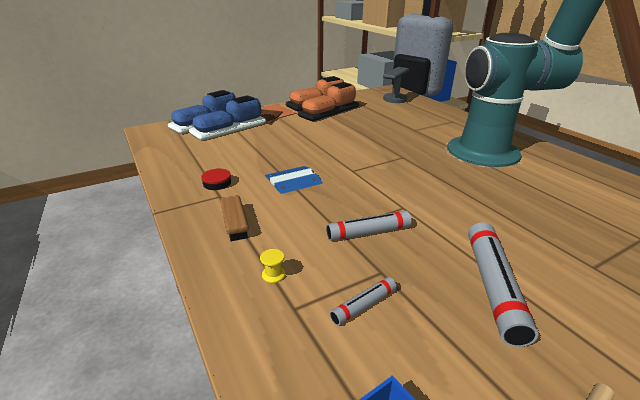

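Run:
```python
import cv2
a=cv2.imread("pics/side0.png")[110:330,180:460]
cv2.imwrite("pics/side0c.png",cv2.resize(a,None,fx=2.7,fy=2.7,interpolation=cv2.INTER_CUBIC))
```

```text
(no output)
```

View pics/side0c.png

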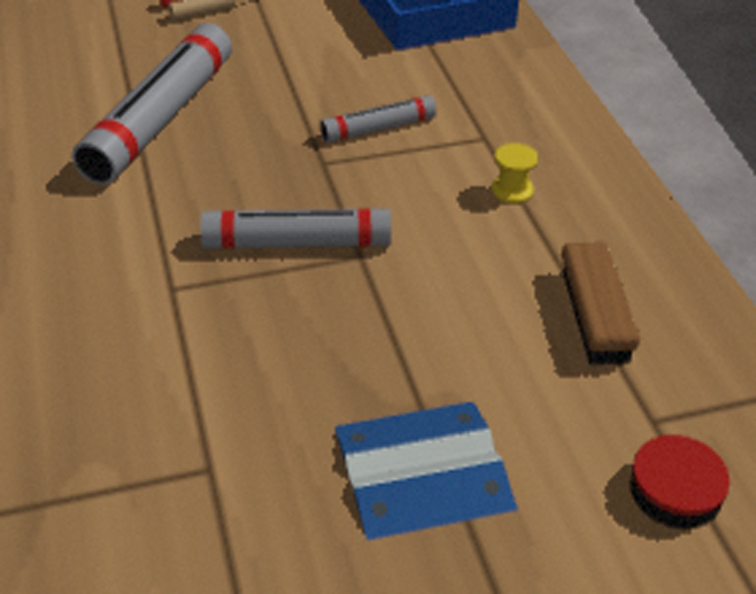

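The side and scene pictures show three banded tubes: scene (367,223), (363,297) and (497,275). They differ in length: small ≈0.12 m, large ≈0.24 m, and the one at (367,223) ≈0.185 m between its ends, which fits 180 mm. The enlarged crop confirms it as the middle size, at crop (295,230). The V-block is at crop (425,470) with nothing between them. Next I fit accurate poses by silhouette.

```bash
cat >> h.py <<'E'
from scipy.optimize import minimize
from scipy.spatial.transform import Rotation as R
def pts_tube(q,r=.018,h=.09,z=.018):
    a=np.linspace(0,2*np.pi,24,endpoint=False);c,s=np.cos(q[2]),np.sin(q[2])
    return np.array([[q[0]+c*l-s*r*np.cos(t),q[1]+s*l+c*r*np.cos(t),z+r*np.sin(t)] for l in(-h,h) for t in a])
def pts_block(q):
    c,s=np.cos(q[2]),np.sin(q[2])
    return np.array([[q[0]+c*l-s*w,q[1]+s*l+c*w,z] for l in(-.06,.06) for w,z in((-.057,0),(.057,0),(-.016,.0118),(.016,.0118))])
def fit(views,f,q0,kind):
    ms=[]
    for p in views:
        im=cv2.cvtColor(np.array(p["image"]),cv2.COLOR_RGB2HSV);H,S,V=[im[...,i].astype(int) for i in range(3)]
        roi=np.zeros(H.shape,np.uint8);cv2.fillConvexPoly(roi,cv2.convexHull(np.array([proj(p,x) for x in f(q0)]).astype(np.int32)),1)
        roi=cv2.dilate(roi,np.ones((25,25)))
        m=((S<60)&(V>70))|((H>100)&(H<130)&(S>100)) if kind=="block" else ((S<60)&(V>60))|(((H<5)|(H>174))&(S>140))
        m=(m&(roi>0)).astype(np.uint8); m=cv2.morphologyEx(m,cv2.MORPH_CLOSE,np.ones((7,7)))
        n,l,st,_=cv2.connectedComponentsWithStats(m); m=(l==1+np.argmax(st[1:,4])).astype(np.uint8)
        ms.append(cv2.resize(m,None,fx=4,fy=4,interpolation=cv2.INTER_NEAREST))
    def cost(q):
        t=0
        for p,m in zip(views,ms):
            hull=cv2.convexHull(np.array([proj(p,x)*4+1.5 for x in f(q)]).astype(np.float32))
            a=np.zeros_like(m);cv2.fillConvexPoly(a,np.round(hull).astype(np.int32),1)
            t+=1-(a&m).sum()/max(1,(a|m).sum())
        return t/len(views)
    best=min((minimize(cost,q0+np.array([0,0,d]),method="Nelder-Mead",options=dict(initial_simplex=np.array(q0)+[0,0,d]+np.array([[0,0,0],[.01,0,0],[0,.01,0],[0,0,.1]]),xatol=1e-4,fatol=1e-4)) for d in(-.1,0,.1)),key=lambda r:r.fun)
    return best.x,best.fun
E
python3 - <<'E'
from h import *
v=[viewer.read_camera(c) for c in("scene","side")]
for vs in (v,v[:1],v[1:]):
    print("tube",fit(vs,pts_tube,[.555,.165,-.24],"tube"));print("block",fit(vs,pts_block,[.595,-.12,.0],"block"))
s=monitor.read_state();print(R.from_rotvec(s["tcp_rot"]).as_matrix().round(3))
E
```

```text
tube (array([ 0.55805815,  0.1689653 , -0.22692593]), np.float64(0.04336108995369864))
block (array([ 0.59549806, -0.12301338, -0.02559582]), np.float64(0.03155061711939927))
tube (array([ 0.55726477,  0.16909546, -0.22563074]), np.float64(0.0450330557225036))
block (array([ 0.59550206, -0.12299492, -0.02603444]), np.float64(0.039158676152180605))
tube (array([ 0.55819334,  0.16941351, -0.22208237]), np.float64(0.038473627962532175))
block (array([ 0.59551772, -0.1232533 , -0.02810754]), np.float64(0.023194050991501403))
[[-0.966  0.257  0.   ]
 [ 0.257  0.966  0.   ]
 [-0.     0.    -1.   ]]
```

step_arm(
  series=[-0.04,-0.03,0,0,-0.09,-0.065,0,-0.034,-0.14,-0.1,0,-0.034,-0.19,-0.14,0,-0.034,-0.24,-0.18,0,-0.034,-0.29,-0.215,0.01,-0.034,-0.34,-0.25,0.03,-0.034,-0.39,-0.29,0.05,-0.034],
  gripper=1,
)

```text
time: 2.0
tool_pos: [0.4723, 0.2771, 0.184]
tcp_rot: [0.354, 3.12, 0.002]
wrist_force: [1.2, 0.0, -0.4]
width: 0.998
grip_force: 0.0
```

```bash
cat >> h.py <<'E'
def go(x,y,z,th):
    "tool-frame shift & turn to bring TCP to x,y,z with tool y perpendicular to tube yaw th"
    s=monitor.read_state();M=R.from_rotvec(s["tcp_rot"]).as_matrix();p=np.array(s["tool_pos"])
    cur=np.arctan2(M[1,1],M[0,1])-np.pi/2
    print("t",round(s["time"],2),"tcp",p.round(4),"yaw",round(cur,4),"F",np.round(s["wrist_force"],1),"w",round(s["width"],3),"-> shift",(M.T@(np.array([x,y,z])-p)).round(4),"turn",round(cur-th,4))
E
python3 -c "
from h import *
go(.558,.169,.1,-.226)"
```

```text
t 2.0 tcp [0.4723 0.2771 0.184 ] yaw -0.2258 F [ 1.2  0.  -0.4] w 0.998 -> shift [-0.1076 -0.0862  0.0841] turn 0.0002
```

step_arm(
  series=[-0.04,-0.03,0.03,0,-0.08,-0.06,0.06,0,-0.1076,-0.0862,0.084,0,-0.1076,-0.0862,0.1,0,-0.1076,-0.0862,0.13,0,-0.1076,-0.0862,0.155,0,-0.1076,-0.0862,0.17,0,-0.1076,-0.0862,0.172,0],
)

```text
time: 3.0
tool_pos: [0.5554, 0.1709, 0.0109]
tcp_rot: [-0.353, -3.12, 0.001]
wrist_force: [0.7, 0.1, 0.0]
width: 1.002
grip_force: 0.0
```

step_arm(
  series=[0,0,0,0,0,0,0,0,0,0,0,0,0,0,0,0],
  gripper=0.47,
  newtons=20,
)

```text
time: 3.5
tool_pos: [0.5568, 0.1704, 0.0124]
tcp_rot: [0.354, 3.121, 0.001]
wrist_force: [0.1, -0.0, -0.3]
width: 0.47
grip_force: 0.0
```

```bash
python3 -c "
from h import *
go(.558,.169,.01,-.226)
p=viewer.read_camera('side');cv2.imwrite('pics/a.png',cv2.cvtColor(cv2.resize(p['image'][130:270,200:400],None,fx=3.5,fy=3.5,interpolation=cv2.INTER_CUBIC),cv2.COLOR_RGB2BGR))"
```

```text
t 3.5 tcp [0.5568 0.1704 0.0124] yaw -0.2259 F [ 0.1 -0.  -0.3] w 0.47 -> shift [-0.0015 -0.0011  0.0024] turn 0.0001
```

View pics/a.png

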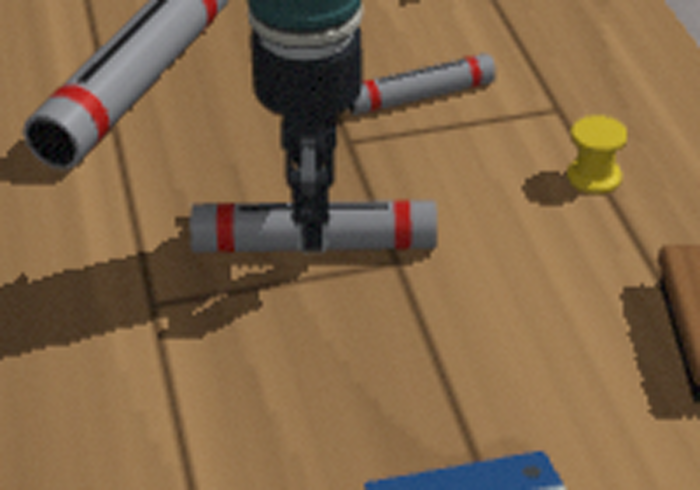

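The picture shows the fingers straddling the middle of the 180 mm tube (crop (313,225)), with both red bands free at (227,228) and (402,225). Next I steer it in place, loosely caged.

step_arm(
  series=[0,0,0.002,0,0,0,0.002,-0.07,0,0,0.002,-0.14,0,0,0.002,-0.21,0,0,0.002,-0.28,0,0,0.002,-0.35,0,0,0.002,-0.42,0,0,0.002,-0.45],
  gripper=0.435,
)

```text
time: 4.55
tool_pos: [0.5564, 0.1704, 0.0097]
tcp_rot: [0.352, -3.122, -0.0]
wrist_force: [-0.1, -0.2, -1.0]
width: 0.435
grip_force: 3.0
```

```bash
python3 -c "
from h import *
v=[viewer.read_camera(c) for c in('scene','side')]
for a in(v,v[1:]): print(fit(a,pts_tube,[.558,.169,.18],'tube'))
go(.597,-.043,.01,.2)"
```

```text
(array([0.5590331 , 0.17103727, 0.14321727]), np.float64(0.27199610474215363))
(array([0.55960058, 0.17093162, 0.15493956]), np.float64(0.18263733532189907))
t 4.65 tcp [0.5563 0.1704 0.0097] yaw 0.2239 F [ 0.1 -0.1 -1.1] w 0.441 -> shift [ 0.0077 -0.2171 -0.0004] turn 0.0239
```

step_arm(
  series=[0,-0.004,0,0,0,-0.01,0,0,0,-0.017,0,0,0,-0.025,0,0,0,-0.033,0,0,0,-0.041,0,0,0,-0.049,0,0,0,-0.057,0,0],
  gripper=0.48,
)

```text
time: 5.65
tool_pos: [0.5692, 0.1142, 0.0098]
tcp_rot: [0.351, -3.122, -0.0]
wrist_force: [-0.3, 0.8, 0.7]
width: 0.482
grip_force: 0.2
```

```bash
python3 -c "
from h import *
p=viewer.read_camera('scene');cv2.imwrite('pics/b.png',cv2.cvtColor(cv2.resize(p['image'][130:300,260:460],None,fx=3.5,fy=3.5,interpolation=cv2.INTER_CUBIC),cv2.COLOR_RGB2BGR))
go(.603,-.043,.01,.2)"
```

```text
t 5.7 tcp [0.5695 0.1135 0.0099] yaw 0.2239 F [-0.1 -1.1  0.5] w 0.478 -> shift [ 0.002 -0.16  -0.   ] turn 0.0239
```

View pics/b.png

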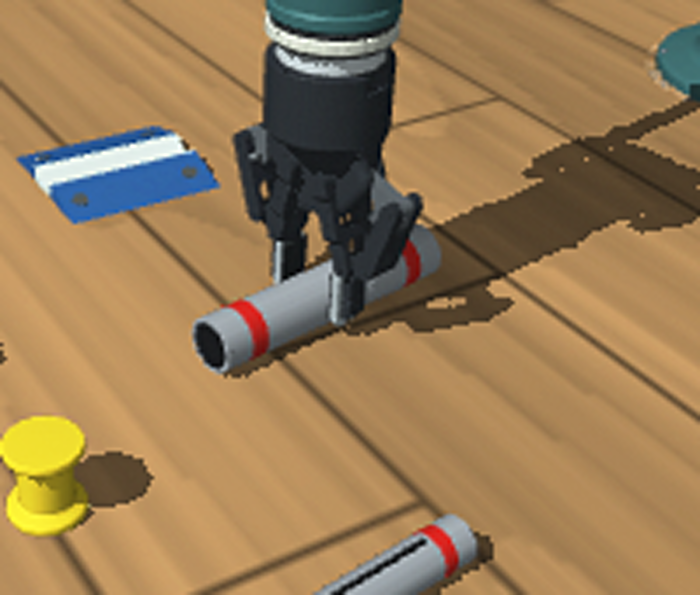

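It rolled: the black line is out of sight underneath and the tube stays caged (bands at (250,328) and (412,262)). I continue.

step_arm(
  series=[0,-0.006,0,0,0,-0.014,0,0,0,-0.022,0,0,0,-0.03,0,0,0,-0.038,0,0,0,-0.046,0,0,0,-0.053,0,0,0,-0.06,0,0],
)

```text
time: 6.7
tool_pos: [0.5826, 0.0559, 0.0099]
tcp_rot: [0.351, -3.122, -0.0]
wrist_force: [0.0, 0.5, 1.0]
width: 0.481
grip_force: 0.3
```

```bash
python3 -c "
from h import *
p=viewer.read_camera('side');cv2.imwrite('pics/c.png',cv2.cvtColor(cv2.resize(p['image'][150:330,220:440],None,fx=3.3,fy=3.3,interpolation=cv2.INTER_CUBIC),cv2.COLOR_RGB2BGR))
go(.603,-.043,.01,.2)"
```

```text
t 6.75 tcp [0.5828 0.0552 0.0099] yaw 0.224 F [-0.2 -0.6  0.6] w 0.477 -> shift [ 2.100e-03 -1.002e-01 -1.000e-04] turn 0.024
```

View pics/c.png

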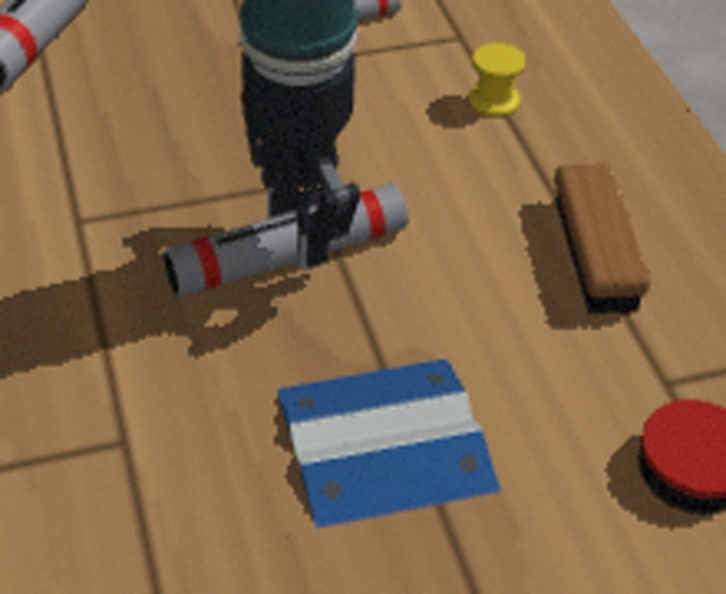

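The black line is back on top at (265,222), so a full turn is done. The tube's middle at (290,237) lies slightly left of the fingers. I roll on to the ramp foot and then measure.

step_arm(
  series=[0,-0.006,0,0,0,-0.014,0,0,0,-0.022,0,0,0,-0.03,0,0,0,-0.038,0,0,0,-0.046,0,0,0,-0.054,0,0,0,-0.062,0,0],
)

```text
time: 7.75
tool_pos: [0.5964, -0.0047, 0.0099]
tcp_rot: [-0.351, 3.122, -0.0]
wrist_force: [-0.5, 0.3, 0.8]
width: 0.474
grip_force: 0.2
```

step_arm(
  series=[0,-0.008,0,0,0,-0.016,0,0,0,-0.023,0,0,0,-0.028,0,0,0,-0.032,0,0,0,-0.034,0,0],
)

```text
time: 8.5
tool_pos: [0.6039, -0.0375, 0.0099]
tcp_rot: [0.351, -3.122, 0.0]
wrist_force: [-0.1, -0.5, -0.6]
width: 0.481
grip_force: 0.0
```

```bash
python3 -c "
from h import *
v=[viewer.read_camera(c) for c in('scene','side')]
p=v[1]
for a in(v,v[1:]): print(fit(a,pts_tube,[.59,-.043,.2],'tube'))
cv2.imwrite('pics/d.png',cv2.cvtColor(cv2.resize(p['image'][180:330,230:450],None,fx=3.3,fy=3.3,interpolation=cv2.INTER_CUBIC),cv2.COLOR_RGB2BGR))
go(.603,-.043,.01,-.027)
# red band pixels
for p in v:
    im=cv2.cvtColor(p['image'],cv2.COLOR_RGB2HSV);m=(((im[...,0]<5)|(im[...,0]>174))&(im[...,1]>140)).astype(np.uint8)
    n,l,st,c=cv2.connectedComponentsWithStats(m)
    for i in range(1,n):
        if st[i,4]>15: print(st[i,4],c[i].round(1),atz(p,c[i],.022).round(4))
"
```

```text
(array([ 0.5898481 , -0.03951119,  0.13405925]), np.float64(0.4239192044902431))
(array([ 0.59170675, -0.03869294,  0.16002256]), np.float64(0.4326452635012348))
t 8.6 tcp [ 0.6039 -0.0374  0.0098] yaw 0.2241 F [-0.3 -0.7 -0.3] w 0.479 -> shift [ 0.0021 -0.0053 -0.0002] turn 0.2511
357 [215.6 176. ] [ 0.7805 -0.1961  0.022 ]
45 [332.5 177.5] [ 0.5198 -0.0431  0.022 ]
61 [290.2 193.2] [ 0.6496 -0.0245  0.022 ]
144 [482.5 234.9] [0.3791 0.3149 0.022 ]
58 [386.3 285.9] [0.6409 0.3339 0.022 ]
307 [509.2 307.4] [0.4981 0.4688 0.022 ]
74 [345.2 311. ] [0.7324 0.3461 0.022 ]
113 [250.1 106.1] [0.5298 0.6481 0.022 ]
53 [256.7 127.8] [0.5285 0.5051 0.022 ]
22 [306.3 156.8] [0.6409 0.3148 0.022 ]
73 [224.9 160.1] [0.4132 0.356  0.022 ]
43 [352.  242.9] [ 0.6581 -0.0404  0.022 ]
77 [298.2 257.6] [ 0.5282 -0.0524  0.022 ]
832 [431.8 285.8] [ 0.7794 -0.199   0.022 ]
```

View pics/d.png

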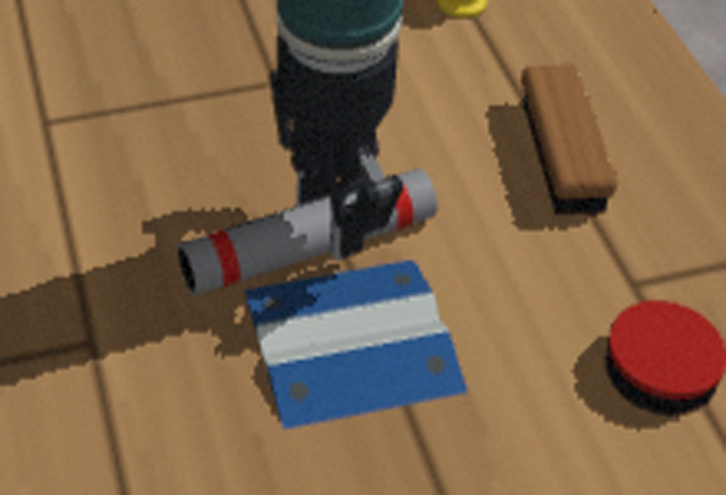

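The tube lies in front of the ramp with its bands at (225,258) and (405,207). By the bands its middle is at about (0.588, -0.040), 16 mm left of the fingers, with yaw about 0.15. I turn it parallel to the groove and recentre the fingers on it.

step_arm(
  series=[0,0,0,0,0,0,0,0.06,0,0,0,0.12,0,0,0,0.18,0,0,0,0.24,0,0,0,0.28,0,0,0,0.28,0,0,0,0.251],
  gripper=0.435,
)

```text
time: 9.6
tool_pos: [0.6037, -0.0371, 0.0098]
tcp_rot: [-0.039, -3.141, -0.0]
wrist_force: [0.4, -0.2, -0.2]
width: 0.431
grip_force: 0.0
```

step_arm(
  series=[0,0,0,0,0,0,0,0,0.005,0,0,0,0.01,0,0,0,0.016,0,0,0,0.016,0,0,0],
  gripper=0.48,
)

```text
time: 10.35
tool_pos: [0.587, -0.0368, 0.0097]
tcp_rot: [-0.042, -3.141, -0.0]
wrist_force: [-0.2, -0.8, 0.1]
width: 0.483
grip_force: 0.0
```

step_arm(
  series=[0,0,0,0,0,0,0,0,0,0,0,0],
  gripper=0.415,
  newtons=20,
)

```text
time: 10.72
tool_pos: [0.5876, -0.037, 0.0099]
tcp_rot: [-0.042, -3.141, 0.0]
wrist_force: [-2.4, -0.8, 3.3]
width: 0.418
grip_force: 13.5
```

step_arm(
  series=[0,0,0,0,0,0,0,0],
  gripper=0.47,
)

```text
time: 10.98
tool_pos: [0.5883, -0.0367, 0.0099]
tcp_rot: [0.042, 3.14, 0.0]
wrist_force: [-0.4, -0.6, -0.7]
width: 0.473
grip_force: 0.0
```

```bash
python3 -c "
from h import *
v=[viewer.read_camera(c) for c in('scene','side')]
go(.5955,-.123,.01,-.027)
for p in v:
    im=cv2.cvtColor(p['image'],cv2.COLOR_RGB2HSV);m=(((im[...,0]<5)|(im[...,0]>174))&(im[...,1]>140)).astype(np.uint8)
    n,l,st,c=cv2.connectedComponentsWithStats(m)
    for i in range(1,n):
        X=atz(p,c[i],.022)
        if st[i,4]>15 and -.12<X[1]<0: print(st[i,4],c[i].round(1),X.round(4))
"
```

```text
t 11.07 tcp [ 0.5881 -0.0368  0.0099] yaw -0.0269 F [ 0.5 -0.4 -0.3] w 0.471 -> shift [-0.0097 -0.086  -0.0001] turn 0.0001
54 [334.3 179.1] [ 0.5204 -0.0334  0.022 ]
64 [288.2 192.5] [ 0.6524 -0.0301  0.022 ]
70 [351.8 242.7] [ 0.6577 -0.0396  0.022 ]
77 [296.2 254.4] [ 0.5261 -0.042   0.022 ]
```

step_arm(
  series=[0,-0.006,0,0,0,-0.012,0,0,0,-0.018,-0.001,0,0,-0.024,-0.002,0,0,-0.03,-0.003,0,0,-0.036,-0.0035,0,0,-0.042,-0.0045,0,0,-0.048,-0.0055,0],
)

```text
time: 12.08
tool_pos: [0.5871, -0.0835, 0.0162]
tcp_rot: [0.043, 3.14, 0.004]
wrist_force: [0.9, 6.8, 5.2]
width: 0.467
grip_force: 3.8
```

```bash
cat > bands.py <<'E'
from h import *
v=[viewer.read_camera(c) for c in('scene','side')]
go(.5955,-.123,.018,-.027)
for p in v:
    im=cv2.cvtColor(p['image'],cv2.COLOR_RGB2HSV);m=(((im[...,0]<5)|(im[...,0]>174))&(im[...,1]>140)).astype(np.uint8)
    n,l,st,c=cv2.connectedComponentsWithStats(m)
    for i in range(1,n):
        X=atz(p,c[i],.03)
        if st[i,4]>15 and -.16<X[1]<0 and X[0]<.72: print(st[i,4],c[i].round(1),X.round(4))
E
python3 bands.py
```

```text
t 12.18 tcp [ 0.5872 -0.0846  0.0161] yaw -0.0274 F [0.8 3.8 2.2] w 0.473 -> shift [-0.0094 -0.0381 -0.002 ] turn -0.0004
53 [325.7 170.9] [ 0.5247 -0.0698  0.03  ]
62 [280.  182.9] [ 0.6556 -0.0692  0.03  ]
77 [359.  256.3] [ 0.6567 -0.0895  0.03  ]
86 [301.  267.1] [ 0.5261 -0.0867  0.03  ]
```

step_arm(
  series=[0,-0.006,-0.001,0,0,-0.012,-0.002,0,0,-0.018,-0.002,0,0,-0.023,-0.002,0,0,-0.028,-0.002,0,0,-0.033,-0.002,0,0,-0.037,-0.002,0,0,-0.038,-0.002,0],
)

```text
time: 13.18
tool_pos: [0.5854, -0.1233, 0.0172]
tcp_rot: [-0.043, -3.141, -0.0]
wrist_force: [-0.1, -0.1, 0.5]
width: 0.472
grip_force: 0.0
```

```bash
python3 bands.py
```

```text
t 13.28 tcp [ 0.5855 -0.123   0.0173] yaw -0.0272 F [-0.3  0.6  0.2] w 0.471 -> shift [-0.01    0.0003 -0.0007] turn -0.0002
47 [318.1 164.7] [ 0.5242 -0.1112  0.03  ]
58 [273.1 175.4] [ 0.6548 -0.1137  0.03  ]
85 [365.3 270.1] [ 0.6565 -0.1298  0.03  ]
90 [305.2 281.2] [ 0.5255 -0.1257  0.03  ]
```

step_arm(
  series=[0,0,0,0,0,0,-0.002,0,0,0,-0.01,0,0,0,-0.03,0,0,0,-0.06,0,0,0,-0.1,0,0,0,-0.14,0,0,0,-0.17,0],
  gripper=0.8,
)

```text
time: 14.28
tool_pos: [0.5866, -0.123, 0.1916]
tcp_rot: [0.042, 3.137, -0.002]
wrist_force: [0.1, 0.6, 0.2]
width: 0.798
grip_force: 0.0
```

step_arm(
  series=[0,0.05,-0.02,0,0,0.1,-0.02,0,0,0.15,-0.02,0,0,0.2,-0.02,0,0,0.2,-0.02,0],
)

```text
time: 14.9
tool_pos: [0.591, 0.0804, 0.2093]
tcp_rot: [0.035, 3.139, 0.002]
wrist_force: [-0.4, -0.0, -0.5]
width: 0.802
grip_force: 0.0
```

```bash
python3 -c "
from h import *
v=[viewer.read_camera(c) for c in('scene','side')]
f=lambda q:pts_tube(q,z=.024)
p=v[1]
cv2.imwrite('pics/e.png',cv2.cvtColor(cv2.resize(p['image'][180:330,230:450],None,fx=3.3,fy=3.3,interpolation=cv2.INTER_CUBIC),cv2.COLOR_RGB2BGR))
for p in v:
    im=cv2.cvtColor(p['image'],cv2.COLOR_RGB2HSV);m=(((im[...,0]<5)|(im[...,0]>174))&(im[...,1]>140)).astype(np.uint8)
    n,l,st,c=cv2.connectedComponentsWithStats(m)
    for i in range(1,n):
        X=atz(p,c[i],.028)
        if st[i,4]>15 and -.16<X[1]<0 and X[0]<.72: print(st[i,4],c[i].round(1),X.round(4))
for z in(.024,.03):
  print(z,fit(v,lambda q:pts_tube(q,z=z),[.590,-.122,-.027],'tube'))
"
```

```text
48 [318.  164.5] [ 0.522  -0.1154  0.028 ]
58 [273.1 175.4] [ 0.6534 -0.1172  0.028 ]
84 [365.2 270. ] [ 0.6572 -0.1281  0.028 ]
90 [305.2 281.4] [ 0.5258 -0.1246  0.028 ]
0.024 (array([ 0.58956428, -0.12258174, -0.02409903]), np.float64(0.2019786578219207))
0.03 (array([ 0.5934848 , -0.11420708, -0.01296137]), np.float64(0.27530380020354395))
```

View pics/e.png

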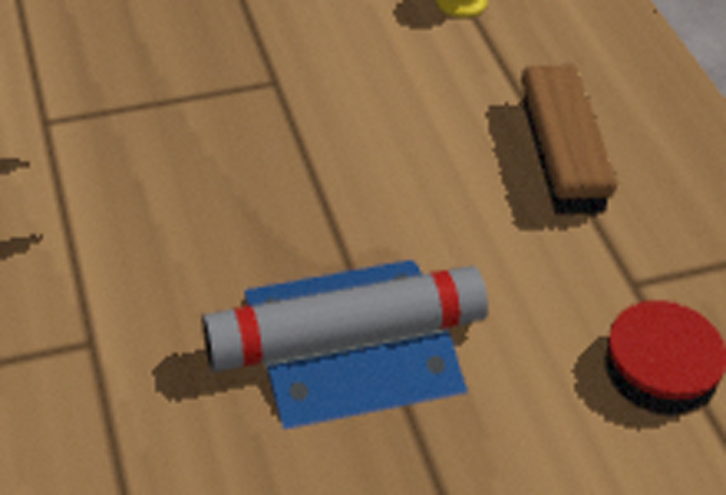

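The tube lies in the groove: its bands at (248,336) and (446,298) show just outside the block at both ends, and the fingers are clear. The fit at the seat height gives (0.590, -0.123), yaw -0.024, against a seat at (0.5955, -0.123), yaw -0.027.

```bash
python3 -c "
from workcell import job
print(job.finish_job())"
```

```text
the job is handed in; nothing more can be done
None
```

The tube was rolled about two and a half turns and up the ramp, and now lies in the V-block groove, sticking out at both ends, with the fingers clear. I never lifted it, though the fingers gripped it for a moment before the ramp to straighten it. I handed the job in at about 15 s; it gave no verdict, but my last measurement put the tube within about 1 mm of the seat across and 6 mm lengthwise.

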